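# Shut and latch the loaded tool chest on the potting bench

## Task

The small wooden tool chest is loaded, so close it up: first push the propped lid fully shut, then fit the loose black T-handle squarely onto the latch's square shaft at the front of the chest until it sits fully home, and turn it clockwise until the latch tongue points straight across the lid and stops. Leave the handle on the shaft, and leave the other things on the bench where they are.

Things in the scene. Friction and masses are not known exactly. Their poses are not given: they have to be found in the camera images.
- box: Open-topped wooden chest fixed to the bench, 170 (x) x 240 (y) x 100 mm high, walls 9 mm, holding a dibber and a tin. Origin: centre of its underside; x points from its front (robot side, latch) to its rear (lid hinge), y to its left seen from the robot, z up. A steel bracket 44 mm wide juts 52 mm from the middle of the front, top level with the rim, under the latch.
- lid (a joint): Angle of the plywood lid (170 x 240 x 6 mm, 0.35 kg), hinged along the chest's rear rim: 0 = shut, flat on the rim, its top 106 mm above the bench; positive = front edge raised. Starts 0.6 to 1.1 rad open. The stiff hinge (about 0.5 N m) holds the lid where it is left; about 3 N down near the free edge shuts it.
- lid_hinge (a point): Point on the hinge line, midway along the rear top rim of the chest, 100 mm above the bench, 85 mm behind the chest's centre. The lid's underside passes through it. x along the lid from free edge to hinge.
- lid_edge (a point): Middle of the lid's free (front) edge, on its upper face, 170 mm from the hinge. A wire pull 60 mm wide across the middle, 70 mm from the hinge, stands 25 mm above the underside; it need not be used.
- latch (a joint): Angle of the latch (steel tongue with upright square shaft) about a vertical axis 34 mm in front of the middle of the chest's front: 0 = tongue points to the chest's left (+y), growing clockwise from above; 1.571 (end stop) = tongue points to the rear, across the lid. Starts at 0.15 to 0.5, stays where left, takes about 0.06 N m. The tongue clears the shut lid by 3 mm.
- shaft_seat (a point): Point on the latch axis 115 mm above the bench, on top of the tongue and of the 32 mm round collar at the shaft's foot; turns with the latch: x along the tongue (62 long, 11 wide, 6 mm thick), z up. The 16 x 16 mm square shaft, sides parallel to the tongue, rises 20 mm above it, plus a 6 mm four-sided taper. The handle is fully home when its underside rests here.
- handle: Loose black plastic T-handle, 90 g, upright on the bench left or right of the chest. Origin: centre of its underside. Hub 34 x 34 x 34 mm with a square bore, 18.5 mm wide, 28 deep, open below, sides parallel to the hub's. On it a grip bar along the handle's x, 66 long, 14 wide (y), from 34 to 64 mm above the origin. Fits the shaft in any quarter turn, with 0.16 rad of play either way.
- cap: Bystander: round black knob-shaped hose cap, 48 mm across, 46 mm high, on the other side of the chest from the handle. Origin: centre of its underside.
- pot1: Bystander: black nursery pot, 100 mm across, 85 mm high, behind the chest. Origin: centre of its underside.
- pot2: Bystander: black nursery pot like the other, behind the chest. Origin: centre of its underside.
- clay: Bystander: terracotta pot, 90 mm across, 80 mm high, at the right. Origin: centre of its underside.
- bottle: Bystander: grey bottle, 64 mm across, 170 mm high, at the left. Origin: centre of its underside.
- fork: Bystander: orange plastic hand fork, 260 mm long along its x, 60 mm wide, 26 mm high, lying between robot and chest. Origin: on the bench under where its handle ends.
Mind the look-alikes: they are no part of the job. What is shaped like the handle but pink, red or turquoise is not meant.

How it is judged:
On the way, in this order (a step that is already met when the one before it is completed fails the run):
1. the lid is fully shut (value of joint lid below 0.04 rad), for 0.2 s.
2. with the lid shut, the T-handle sits fully home on the square shaft (horizontal distance between handle and shaft_seat below 0.005 m and z of handle in the frame of shaft_seat between -0.005 and 0.005 m and angle between handle's own z axis and vertical below 0.12 rad and value of joint lid below 0.04 rad), for 0.2 s.
3. with the handle on, the latch is turned across the lid (all of step 2 and value of joint latch above 1.4 rad), for 0.2 s.
At the end, for the whole second after the job is handed in: The lid is shut (under 0.04 rad), the latch is turned at least 1.4 of its 1.571 rad so that the tongue lies across the lid, and the T-handle is left at rest on the shaft, upright within 0.12 rad, within 5 mm of home in height and of the axis sideways (all of step 3 and linear speed of handle below 0.02 m/s); the robot touches nothing.
It fails at once if a bystander (cap, pots, bottle, fork) is shifted more than 30 mm (distance of any of cap, pot1, pot2, clay, bottle, fork from where it was at the start of the episode above 0.03 m).
It also fails if it takes over 64 s, if anything falls off the work surface, if the arm or the gripper's body presses on something with over 40 N, if the wrist force passes 120 N, or if a joint passes its speed limit or range.

## Robot

A 6-joint arm with a two-finger parallel gripper is mounted at the origin on the work surface. World frame = base frame: x ahead of the robot, y to its left, z up, the work surface at z = 0. Lengths are in m, angles in rad, forces in N, time in s.
With the tool pointing down it reaches from about 0.375 to 0.9 m from the base axis. Payload 3.1 kg.
Tool frame: the origin (TCP) lies between the finger pads; the fingertips stand 8 mm ahead of it and the grasp point (between the pads) lies 11 mm behind it; z points along the fingers, y is the line along which they close (so a half turn about z gives the same grasp; the last joint's range is limited). The gripper opens to 87 mm and grips with 3 to 60 N. Pads are 19 mm wide; open, the fingers measure 117 mm over their backs; the gripper's body (75 mm by 190 mm) begins 51 mm behind the grasp point.
Start: joints at [1.151, 0.527, 1.433, -0, 1.181, -0.178], TCP at [0.15, 0.607, 0.231] pointing down, gripper open.
Joint ranges: [-3.08, 3.08], [-0.75, 2.2], [0.22, 2.44], [-1.43, 4.57], [0, 2.65], [-2.85, 2.85]. Speed limits (rad/s): [2.79, 2.79, 3.14, 3.14, 3.14, 3.14].

## Interface

Orientations are given as a unit quaternion [x, y, z, w].
In Python, from rig import robot gives the robot as it stands.
- The arm moves only by the tool move_arm, never from a script. Its argument "motion" is text: rows parted by semicolons, each of 5 numbers parted by spaces: the opening, from -1 (shut) to 1 (fully open), then the shift along the tool's x, y, z normalised to -1 to 1, where 1 is 0.2 m, then the turn about the tool's z normalised to -1 to 1, where 1 is pi rad. A call has 1 to 12 rows; each row is the pose to reach, as a shift and turn from the pose commanded when the call began, along the tool's axes at that moment, turning the shorter way round; what a row does not reach only later rows make up. A row lasts 1/12 s, in which the tool goes at most 41.7 mm and 7.16 degrees, less where a joint would pass 70% of its speed; a pose out of reach is approached as far as the arm can. A call with a number of a shift or a turn outside -1 to 1 is refused whole. A call with a gripper value outside its range is refused whole. The fingers move at their own pace and stop on an object; "newtons" is the grip in N (left out, the last holds). Time passes only in rows, so rows that repeat a pose let the fingers close. It gives the time, the measured TCP pose, the force, the opening and the grip force at its end, in the units of the state.
- robot.get_obs(): the state, without advancing time (a new reading comes with each control period).
- robot.camera(name): name is "side" or "top" or "wrist"; returns (picture, depth): 400x640x3 uint8, red, green, blue; 400x640 float32, m along the optical axis (not along the pixel's ray), 0 where there is no reading.
- robot.camera_model(name): a dict with "mtx" (3x3 intrinsics, pixels), "D" ([k1, k2, p1, p2, k3] as OpenCV has them; the pictures are not rectified), "position" and "attitude" of the camera in the world. Camera axes: x right, y down, z forward; pixel columns grow to the right and rows downward; lengths in m; the calibration is good to about 2 mm. A picture is of the moment at which its call begins: read the wrist's pose just before it. camera_model takes no time and is no camera call; for the wrist camera it gives the pose at the moment of the call.
- robot.hand_in(): hands the job in; it is judged then, once.
The state is a dict: "time": time; "q": joint angles; "joint_velocities": joint speeds; "joint_torque": joint torques, N m; "position": TCP position; "tool_rot": TCP orientation; "ft_force": force on the tool from outside, world axes, zero at the start; "moment": the same for the moment, N m; "grip_width": finger opening in m; "grip_force": force on a finger pad.
Only numpy, scipy, OpenCV 4.12 (cv2) and the standard library are available. Lean on these libraries where they do the work, as an engineer would, in place of code of your own. Each camera call takes 0.05 s, during which the arm holds its last target. There are 200 camera calls.

## Working session

There is one attempt and no reset: what is moved stays moved. The work goes in short steps, Python scripts to look and compute and a tool call to move; the robot and the scene stay as the last step left them, time stands still between calls to the robot, and variables do not carry over. Pictures are saved under pics/ and viewed, at most 10 in all, crops included, and the job is handed in when it is done.

Besides the shell and the picture viewer there is one more tool, called after "Emit:" in YAML: its name, and indented under it one key for each argument. move_arm: Moves the arm, as the interface text tells. Its arguments: {"type":"object","properties":{"motion":{"type":"string"},"newtons":{"type":"number"}},"required":["motion"]}

```bash
mkdir -p pics
cat > h.py <<'E'
import numpy as np, cv2
from rig import robot
from scipy.spatial.transform import Rotation as R
def model(n):
    m=robot.camera_model(n); a=np.array(m["attitude"],float)
    Rm=R.from_quat(a).as_matrix() if a.size==4 else a.reshape(3,3)
    return np.array(m["mtx"],float).reshape(3,3),np.array(m["D"],float),np.array(m["position"],float),Rm
def rays(m,uv):
    n=cv2.undistortPoints(np.array(uv,float).reshape(-1,1,2),m[0],m[1]).reshape(-1,2)
    return np.c_[n,np.ones(len(n))]
def onplane(m,uv,z):
    d=rays(m,uv)@m[3].T
    return m[2]+d*((z-m[2][2])/d[:,2])[:,None]
def cloud(m,dep,uv):
    uv=np.array(uv,int).reshape(-1,2); z=dep[uv[:,1],uv[:,0]]
    return m[2]+(rays(m,uv)*z[:,None])@m[3].T
def shot(n,f=None):
    m=model(n); p,d=robot.camera(n)
    if f: cv2.imwrite(f,p[:,:,::-1])
    np.savez('/tmp/%s.npz'%n,p=p,d=d)
    return m,p,d
E
python3 - <<'E'
from h import *
print(robot.get_obs())
for n in("top","side"):
    m,p,d=shot(n,f"pics/{n}0.png"); print(n,m[2],m[3][:,2],m[0][0,0],(d>0).mean())
E
```

```text
{'time': 0.0, 'q': array([ 1.15052733e+00,  5.28474603e-01,  1.43387113e+00, -3.21651176e-05,
        1.18142905e+00, -1.78489912e-01]), 'joint_velocities': array([ 3.89141674e-04, -9.73645023e-04, -1.01970417e-04,  9.85914960e-04,
        1.02256259e-03, -4.82140112e-05]), 'joint_torque': array([ 9.73414426e-04, -4.40043175e+01, -1.76593816e+01,  6.34613307e-02,
        5.81411412e-02, -1.73778681e-04]), 'position': array([0.14932306, 0.60616748, 0.22957637]), 'tool_rot': array([ 1.20589157e-01,  9.92701901e-01, -1.04691859e-03, -3.07573770e-04]), 'ft_force': array([-0.34602284,  0.36115755, -0.13510213]), 'moment': array([-0.01975894,  0.0027395 ,  0.01148855]), 'grip_force': 0.0, 'grip_width': 0.08690100945347293}
top [0.44711112 0.0188903  1.11304135] [ 0.1347613  -0.00538192 -0.99086348] 425.43555034289096 0.996078125
side [ 0.18389503 -0.53082309  0.76913825] [ 0.41285081  0.58289326 -0.69984974] 385.8711732122519 0.995984375
```

View pics/top0.png

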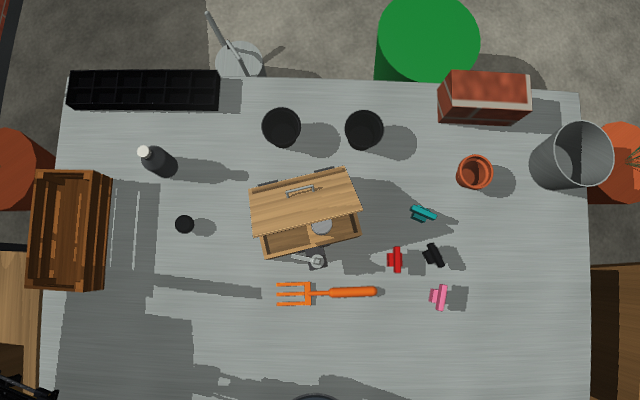

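View pics/side0.png

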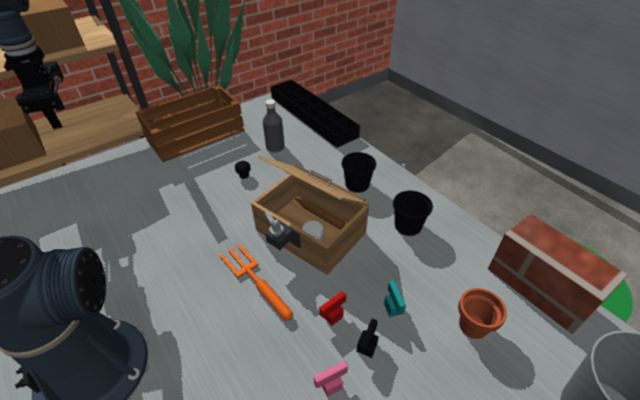

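The top view shows the chest at about (307,215) with its lid propped and its latch at (317,261). The black handle is at (433,255), with the red, teal and pink look-alikes around it, and the cap at (185,224). The side view agrees, with the handle at (368,338).

Run:
```python
from h import *
m=model("top"); f=np.load('/tmp/top.npz'); p=f['p'];d=f['d']
vv,uu=np.mgrid[0:400,0:640]; uv=np.c_[uu.ravel(),vv.ravel()]
P=cloud(m,d,uv).reshape(400,640,3)
# handle
g=p.max(2)<60
def box(u0,u1,v0,v1):
    k=np.zeros((400,640),bool);k[v0:v1,u0:u1]=1;return k
k=box(415,455,238,275)&(P[:,:,2]>0.05)
Q=P[k]; print("handle top pts",k.sum(),Q.mean(0),np.median(Q[:,2]))
k2=box(415,455,238,275)&(P[:,:,2]>0.056)
r=cv2.minAreaRect(P[k2][:,:2].astype(np.float32)); print(r, 'col',p[k2].mean(0))
c=P[k2]; w,V=np.linalg.eigh(np.cov(c[:,:2].T)); print("axis yaw",np.arctan2(V[1,1],V[0,1]),np.sqrt(w))
# lid: wood pixels high
k=box(245,365,165,245)&(P[:,:,2]>0.12)
hsv=cv2.cvtColor(p,cv2.COLOR_RGB2HSV)
k&=hsv[:,:,1]>60
Q=P[k]; c=np.median(Q,0)
for i in range(5):
    A=np.c_[Q[:,:2],np.ones(len(Q))]; s=np.linalg.lstsq(A,Q[:,2],rcond=None)[0]
    e=abs(Q[:,2]-A@s); Q=Q[e<max(0.004,0.0)+0.02/(i+1)]
n=np.r_[-s[:2],1];n/=np.linalg.norm(n); print("lid n",n,"ang",np.arccos(n[2]),"yaw",np.arctan2(-s[1],-s[0]),len(Q),Q.min(0),Q.max(0))
# lid free edge is low end? print ends
yaw=np.arctan2(-s[1],-s[0])
for yw in (yaw,):
    t=Q[:,:2]@[np.cos(yw),np.sin(yw)]; l=Q[:,:2]@[-np.sin(yw),np.cos(yw)]
    print("t",t.min(),t.max(),"l",l.min(),l.max(), Q[t<t.min()+.01].mean(0),Q[t>t.max()-.01].mean(0))
# front rim
k=box(255,370,200,265)&(abs(P[:,:,2]-0.1)<0.006)&(hsv[:,:,1]>60)
Q=P[k]; r=cv2.minAreaRect(Q[:,:2].astype(np.float32)); print("rim",r,cv2.boxPoints(r).tolist())
# latch
k=box(285,335,240,275)&(P[:,:,2]>0.108)
Q=P[k];print("latch n",k.sum()); k3=k&(P[:,:,2]>0.127); print("shaft top",k3.sum(),P[k3].mean(0))
k4=k&(P[:,:,2]<0.122); print("tongue",P[k4].mean(0))
cr=cv2.resize(p[190:290,240:460],None,fx=3.6,fy=3.6,interpolation=cv2.INTER_CUBIC); cv2.imwrite('pics/crop.png',cr[:,:,::-1])
# cap/fork
for nm,b in(("cap",(170,200,210,240)),("fork",(270,385,275,315)),("red",(380,410,240,280))):
    k=box(*b)&(P[:,:,2]>0.015); print(nm,P[k].min(0),P[k].max(0))
```

```text
handle top pts 171 [ 0.46730008 -0.28078054  0.08640829] 0.06269833454286955
((0.4715878665447235, -0.14516352117061615), (0.3265312612056732, 0.058552082628011703), 88.31991577148438) col [29.35031847 29.89808917 30.61146497]
axis yaw 1.5820546543946472 [0.01689334 0.04948114]
lid n [0.65339726 0.18347875 0.73444372] ang 0.7459496791224821 yaw 0.2737571975543858 3759 [ 0.50252747 -0.08000139  0.12001541] [0.65944964 0.17355733 0.21650205]
t 0.5210105406911986 0.6248928337878834 l -0.2320173819209484 0.007688934886607621 [0.5435018  0.01749092 0.20847685] [0.62531319 0.06273482 0.12395863]
rim ((0.5052115321159363, 0.025373555719852448), (0.055507592856884, 0.23972302675247192), 15.680367469787598) [[0.4460955858230591, 0.13327331840991974], [0.5108856558799744, -0.09752827882766724], [0.5643274784088135, -0.08252620697021484], [0.4995374083518982, 0.14827539026737213]]
latch n 243
shaft top 53 [0.44610567 0.00953638 0.21191761]
tongue [0.44935508 0.02692382 0.1144019 ]
cap [0.44711112 0.0188903  0.02502261] [0.55132989 0.37359473 1.11304135]
fork [ 0.35534649 -0.14539961  0.01504983] [0.44711112 0.03579752 1.11304135]
red [ 0.42101453 -0.20630255  0.01564708] [0.48753939 0.0188903  1.11304135]
```

View pics/crop.png

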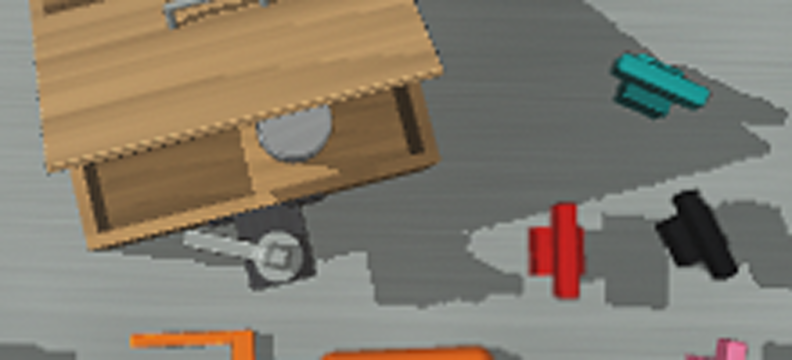

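```bash
cat >> h.py <<'E'
def go(*tg):
    """normalised rows for targets (x,y,z,tool-y yaw)"""
    o=robot.get_obs(); Rm=R.from_quat(o['tool_rot']).as_matrix(); y0=np.arctan2(Rm[1,1],Rm[0,1])
    print("at",o['time'].__round__(2),np.round(o['position'],4),"yaw %.3f"%y0,"q",np.round(o['q'],2),"F",np.round(o['ft_force'],1),"w %.4f"%o['grip_width'])
    for t in tg:
        s=Rm.T@(np.array(t[:3])-o['position'])/0.2; dy=(y0-t[3]+np.pi/2)%np.pi-np.pi/2
        print(t,"->",np.round(s,3),"turn %.4f"%(dy/np.pi))
E
python3 - <<'E'
from h import *
m=model("top"); f=np.load('/tmp/top.npz'); p=f['p'];d=f['d']
vv,uu=np.mgrid[0:400,0:640]; P=cloud(m,d,np.c_[uu.ravel(),vv.ravel()]).reshape(400,640,3); P[d==0]=np.nan
def bx(u0,u1,v0,v1):
    k=np.zeros((400,640),bool);k[v0:v1,u0:u1]=1;return k
k=bx(415,455,238,285)&(P[:,:,2]>0.056)&(P[:,:,2]<.08)&(p.max(2)<70); Q=P[k]; w,V=np.linalg.eigh(np.cov(Q[:,:2].T))
print("bar",k.sum(),Q.mean(0),np.arctan2(V[1,1],V[0,1]),cv2.minAreaRect(Q[:,:2].astype(np.float32)))
k=bx(285,335,240,275)&(P[:,:,2]>.108)&(P[:,:,2]<.2); k3=k&(P[:,:,2]>.13);print("shaft",k3.sum(),P[k3].mean(0))
k4=k&(P[:,:,2]<.122)&(P[:,:,2]>.111);s=P[k3].mean(0);Q=P[k4]-s;Q=Q[np.hypot(Q[:,0],Q[:,1])>.02];print("tongue yaw",np.arctan2(Q[:,1].mean(),Q[:,0].mean()),len(Q))
hx=np.array([.642,.064]);u=np.array([np.cos(.274),np.sin(.274)])
T=[]
for th,r in((.85,.135),(.6,.135),(.4,.135),(.2,.135),(0,.135)):
    T.append((*np.round(hx-u*r*np.cos(th),4),round(.1+r*np.sin(th)+.006+.008+(.03 if th>.8 else 0)-(.003 if th==0 else 0),4),1.329))
go(*T)
E
```

```text
bar 152 [ 0.46773103 -0.28848677  0.06265427] -2.654887180547961 ((0.4679902493953705, -0.2900039553642273), (0.06448742747306824, 0.016108931973576546), 28.1556453704834)
shaft 49 [0.44602359 0.00877279 0.13835649]
tongue yaw 1.3933915687242904 82
at 0.1 [0.1494 0.6062 0.2297] yaw 1.329 q [ 1.15  0.53  1.43 -0.    1.18 -0.18] F [ 0.1 -0.  -0. ] w 0.0870
(np.float64(0.5562), np.float64(0.0399), np.float64(0.2454), 1.329) -> [-2.653 -2.262 -0.075] turn -0.0000
(np.float64(0.5347), np.float64(0.0339), np.float64(0.1902), 1.329) -> [-2.556 -2.317  0.201] turn -0.0000
(np.float64(0.5223), np.float64(0.0304), np.float64(0.1666), 1.329) -> [-2.5   -2.348  0.319] turn -0.0000
(np.float64(0.5146), np.float64(0.0282), np.float64(0.1408), 1.329) -> [-2.465 -2.368  0.448] turn -0.0000
(np.float64(0.512), np.float64(0.0275), np.float64(0.111), 1.329) -> [-2.453 -2.374  0.597] turn -0.0000
```

Emit:
move_arm:
  motion: "-1 -0.88 -0.75 -0.1 0;-1 -0.88 -0.75 -0.1 0;-1 -0.88 -0.75 -0.1 0;-1 -0.88 -0.75 -0.1 0;-1 -0.88 -0.75 -0.1 0;-1 -0.88 -0.75 -0.1 0"
  newtons: 20

```text
time: 0.6
position: [0.2859, 0.4158, 0.2505]
tool_rot: [0.121, 0.993, -0.001, 0.0]
ft_force: [0.8, 0.3, 0.1]
grip_width: 0.0549
grip_force: 0.0
```

Emit:
move_arm:
  motion: "-1 -0.88 -0.75 0 0;-1 -0.88 -0.75 0 0;-1 -0.88 -0.75 0 0;-1 -0.88 -0.75 0 0;-1 -0.88 -0.75 0 0;-1 -0.88 -0.75 0 0"

```text
time: 1.1
position: [0.4217, 0.2281, 0.2505]
tool_rot: [0.122, 0.993, -0.0, 0.001]
ft_force: [1.0, 0.7, -0.4]
grip_width: 0.0148
grip_force: 0.0
```

Emit:
move_arm:
  motion: "-1 -0.89 -0.76 0 0;-1 -0.89 -0.76 0 0;-1 -0.89 -0.76 0 0;-1 -0.89 -0.76 0 0;-1 -0.89 -0.76 0 0;-1 -0.89 -0.76 0 0;-1 -0.89 -0.76 0 0"

```text
time: 1.68
position: [0.5598, 0.0361, 0.2503]
tool_rot: [0.123, 0.992, -0.001, 0.002]
ft_force: [0.2, -0.1, 0.8]
grip_width: 0.0003
grip_force: 0.0
```

Run:
```python
from h import *
go((.5347,.0339,.1902,1.329),(.5223,.0304,.1666,1.329),(.5146,.0282,.1408,1.329),(.512,.0275,.111,1.329))
```

```text
at 1.68 [0.5598 0.0361 0.2503] yaw 1.324 q [-0.13  0.42  1.57 -0.    1.15 -1.46] F [ 0.2 -0.1  0.8] w 0.0003
(0.5347, 0.0339, 0.1902, 1.329) -> [ 0.12  -0.041  0.3  ] turn -0.0017
(0.5223, 0.0304, 0.1666, 1.329) -> [ 0.177 -0.073  0.418] turn -0.0017
(0.5146, 0.0282, 0.1408, 1.329) -> [ 0.212 -0.093  0.547] turn -0.0017
(0.512, 0.0275, 0.111, 1.329) -> [ 0.224 -0.099  0.696] turn -0.0017
```

Emit:
move_arm:
  motion: "-1 0.06 -0.02 0.15 0;-1 0.12 -0.04 0.3 0;-1 0.15 -0.06 0.36 0;-1 0.18 -0.07 0.42 0;-1 0.2 -0.08 0.48 0;-1 0.21 -0.09 0.55 0;-1 0.22 -0.1 0.62 0;-1 0.22 -0.1 0.67 0;-1 0.22 -0.1 0.7 0;-1 0.22 -0.1 0.7 0"

```text
time: 2.52
position: [0.5068, 0.0327, 0.1141]
tool_rot: [0.12, 0.993, -0.0, -0.001]
ft_force: [-9.7, -0.1, 32.3]
grip_width: 0.0005
grip_force: 16.6
```

Run:
```python
from h import *
go((.512,.0275,.111,1.329))
```

```text
at 2.52 [0.5068 0.0327 0.1141] yaw 1.330 q [-0.16  0.55  1.83 -0.    0.76 -1.49] F [-9.7 -0.1 32.3] w 0.0005
(0.512, 0.0275, 0.111, 1.329) -> [-0.031 -0.019  0.015] turn 0.0004
```

Run:
```python
from h import *
go((.507,.033,.21,1.33),(.487,-.13,.25,.13))
```

```text
at 2.52 [0.5068 0.0327 0.1141] yaw 1.330 q [-0.16  0.55  1.83 -0.    0.76 -1.49] F [-9.7 -0.1 32.3] w 0.0005
(0.507, 0.033, 0.21, 1.33) -> [ 0.001  0.001 -0.479] turn 0.0001
(0.487, -0.13, 0.25, 0.13) -> [-0.096 -0.814 -0.679] turn 0.3820
```

Emit:
move_arm:
  motion: "-1 0 0 -0.2 0;-1 0 0 -0.4 0;-1 -0.1 -0.8 -0.68 0.38;-1 -0.1 -0.8 -0.68 0.38;-1 -0.1 -0.8 -0.68 0.38;0.2 -0.1 -0.8 -0.68 0.38;0.2 -0.1 -0.8 -0.68 0.38;0.2 -0.1 -0.8 -0.68 0.38;0.2 -0.1 -0.8 -0.68 0.38;0.2 -0.1 -0.8 -0.68 0.38;0.2 -0.1 -0.8 -0.68 0.38;0.2 -0.1 -0.8 -0.68 0.38"

```text
time: 3.52
position: [0.4894, -0.1276, 0.2464]
tool_rot: [0.66, 0.752, -0.0, -0.0]
ft_force: [0.0, 0.4, -0.4]
grip_width: 0.0392
grip_force: 0.0
```

Run:
```python
from h import *
go((.468,-.289,.22,-1.084))
```

```text
at 3.52 [ 0.4894 -0.1276  0.2464] yaw 0.130 q [-0.48  0.35  1.71  0.    1.09 -0.61] F [ 0.   0.4 -0.4] w 0.0392
(0.468, -0.289, 0.22, -1.084) -> [-0.787 -0.211  0.132] turn 0.3864
```

Emit:
move_arm:
  motion: "0.2 -0.79 -0.21 0.13 0.386;0.2 -0.79 -0.21 0.13 0.386;0.2 -0.79 -0.21 0.13 0.386;0.2 -0.79 -0.21 0.13 0.386;0.2 -0.79 -0.21 0.13 0.386;0.2 -0.79 -0.21 0.13 0.386;0.2 -0.79 -0.21 0.13 0.386;0.2 -0.79 -0.21 0.13 0.386;0.2 -0.79 -0.21 0.13 0.386;0.2 -0.79 -0.21 0.13 0.386;0.2 -0.79 -0.21 0.13 0.386;0.2 -0.79 -0.21 0.13 0.386"

```text
time: 4.52
position: [0.4693, -0.2898, 0.2203]
tool_rot: [0.969, 0.245, -0.0, -0.0]
ft_force: [-0.2, 0.3, -0.4]
grip_width: 0.0524
grip_force: 0.0
```

Run:
```python
from h import *
m,p,d=shot("wrist","pics/w1.png"); print(m[2],m[3][:,2])
mt,pt,dt=shot("top","pics/t1.png")
vv,uu=np.mgrid[0:400,0:640]
for n,mm,pp,dd in(("wrist",m,p,d),("top",mt,pt,dt)):
    P=cloud(mm,dd,np.c_[uu.ravel(),vv.ravel()]).reshape(400,640,3); P[dd==0]=np.nan
    k=(P[:,:,2]>0.056)&(P[:,:,2]<.07)&(pp.max(2)<70)&(np.hypot(P[:,:,0]-.468,P[:,:,1]+.289)<.05)
    Q=P[k].astype(np.float32); print(n,k.sum())
    if len(Q)>20: print(Q.mean(0),cv2.minAreaRect(Q[:,:2]))
P=cloud(mt,dt,np.c_[uu.ravel(),vv.ravel()]).reshape(400,640,3)
u=np.array([np.cos(.274),np.sin(.274)]); s=np.einsum('ijk,k->ij',P[:,:,:2]-np.array([.642,.064]),u); l=np.einsum('ijk,k->ij',P[:,:,:2]-np.array([.642,.064]),[-u[1],u[0]])
k=(abs(l)<.11)&(s<-.12)&(s>-.16)&(dt>0); print("lid front z",np.median(P[k][:,2]))
go((.468,-.289,.046,-1.084))
```

```text
[ 0.54438886 -0.24942267  0.37552175] [-0.26948766 -0.14513095 -0.95200494]
wrist 722Traceback (most recent call last):
  File "<stdin>", line 9, in <module>
cv2.error: OpenCV(4.12.0) /io/opencv/modules/imgproc/src/convhull.cpp:143: error: (-215:Assertion failed) total >= 0 && (depth == CV_32F || depth == CV_32S) in function 'convexHull'
```

View pics/w1.png

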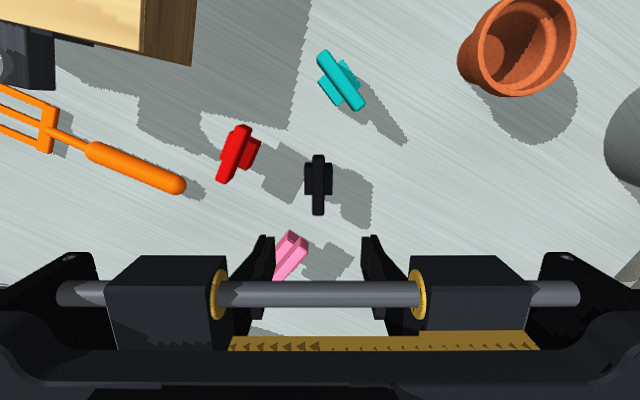

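The wrist view shows the black handle centred at (318,185) with its bar vertical in the image, so the jaw line is square to it. The pink part at (290,255) is out of the finger path.

Run:
```python
from h import *
vv,uu=np.mgrid[0:400,0:640]
def hv(n):
    f=np.load(f'/tmp/{n}.npz'); mm=model(n); dd=f['d'];P=cloud(mm,dd,np.c_[uu.ravel(),vv.ravel()]).reshape(400,640,3); P[dd==0]=np.nan; return P,f['p']
for n in("wrist","top"):
    P,pp=hv(n)
    k=(P[:,:,2]>0.056)&(P[:,:,2]<.07)&(pp.max(2)<70)&(np.hypot(P[:,:,0]-.468,P[:,:,1]+.289)<.05)
    Q=np.ascontiguousarray(P[k][:,:2],dtype=np.float32); print(n,k.sum(),np.nanmedian(P[k][:,2]) if k.any() else 0)
    if len(Q)>20: print(Q.mean(0),cv2.minAreaRect(Q))
u=np.array([np.cos(.274),np.sin(.274)]); D=P[:,:,:2]-np.array([.642,.064]); s=D@u; l=D@np.array([-u[1],u[0]])
k=(abs(l)<.11)&(s<-.12)&(s>-.16); print("lid front z",np.median(P[k][:,2]))
go((.468,-.289,.046,-1.084))
```

```text
wrist 722 0.06459286377742557
[ 0.47120464 -0.28909275] ((0.469725638628006, -0.2901480197906494), (0.06455869972705841, 0.01324937492609024), 28.110078811645508)
top 52 0.062217985619270055
[ 0.48590896 -0.27871153] ((0.4860767722129822, -0.28009939193725586), (0.02448320761322975, 0.013741374015808105), 32.088104248046875)
lid front z 0.10547638986478858
at 4.62 [ 0.4693 -0.2899  0.2204] yaw -1.075 q [-0.76  0.44  1.63 -0.    1.07  0.32] F [-0.2  0.1 -0.3] w 0.0522
(0.468, -0.289, 0.046, -1.084) -> [-0.003 -0.007  0.872] turn 0.0028
```

Emit:
move_arm:
  motion: "0.2 0 0 0.2 0;0.2 0 0 0.4 0;0.2 0 0 0.6 0;0.2 0 0 0.75 0;0.2 0 0 0.87 0;0.2 0 0 0.87 0;-1 0 0 0.87 0;-1 0 0 0.87 0;-1 0 0 0.87 0;-1 0 0 0.87 0;-1 0 0 0.87 0;-1 0 0 0.87 0"
  newtons: 30

```text
time: 5.62
position: [0.4698, -0.2906, 0.0477]
tool_rot: [0.97, 0.244, 0.001, 0.001]
ft_force: [-0.6, -0.1, 0.0]
grip_width: 0.0202
grip_force: 0.0
```

Run:
```python
from h import *
go((.469,-.290,.22,-1.084),(.46,-.14,.22,-.6))
```

```text
at 5.62 [ 0.4698 -0.2906  0.0477] yaw -1.077 q [-0.76  0.71  1.75 -0.    0.68  0.32] F [-0.6 -0.1  0. ] w 0.0202
(0.469, -0.29, 0.22, -1.084) -> [-0.001 -0.003 -0.861] turn 0.0021
(0.46, -0.14, 0.22, -0.6) -> [ 0.314 -0.685 -0.863] turn -0.1519
```

Emit:
move_arm:
  motion: "-1 0 0 0 0;-1 0 0 0 0;-1 0 0 0 0;-1 0 0 0 0;-1 0 0 -0.1 0;-1 0 0 -0.25 0;-1 0 0 -0.45 0;-1 0 0 -0.65 0;-1 0 0 -0.8 0;-1 0 0 -0.9 0;-1 0 0 -0.9 0"

```text
time: 6.53
position: [0.4714, -0.2921, 0.2312]
tool_rot: [0.97, 0.244, 0.003, 0.004]
ft_force: [0.5, 0.1, -1.1]
grip_width: 0.0139
grip_force: 30.0
```

Run:
```python
from h import *
go((.46,-.11,.228,-.6))
```

```text
at 6.53 [ 0.4714 -0.2921  0.2312] yaw -1.077 q [-0.76  0.43  1.62  0.    1.09  0.32] F [ 0.5  0.1 -1.1] w 0.0139
(0.46, -0.11, 0.228, -0.6) -> [ 0.381 -0.829  0.009] turn -0.1519
```

Emit:
move_arm:
  motion: "-1 0.38 -0.83 0 -0.15;-1 0.38 -0.83 0 -0.15;-1 0.38 -0.83 0 -0.15;-1 0.38 -0.83 0 -0.15;-1 0.38 -0.83 0 -0.15;-1 0.38 -0.83 0 -0.15"

```text
time: 7.03
position: [0.4548, -0.1034, 0.2248]
tool_rot: [0.885, 0.466, -0.001, -0.003]
ft_force: [-0.2, -0.8, -1.5]
grip_width: 0.0143
grip_force: 30.0
```

Run:
```python
from h import *
go((.44,-.06,.23,-.178))
m,p,d=shot("top")
vv,uu=np.mgrid[0:400,0:640]
P=cloud(m,d,np.c_[uu.ravel(),vv.ravel()]).reshape(400,640,3); P[d==0]=np.nan
z=P[:,:,2]; r=np.hypot(P[:,:,0]-.446,P[:,:,1]-.009)
k=(r<.025)&(z>.13)&(z<.15); print(k.sum(),P[k].mean(0))
k=(r<.075)&(r>.022)&(z>.109)&(z<.121);Q=P[k]-[.446,.009,0];print(k.sum(),np.arctan2(Q[:,1].mean(),Q[:,0].mean()))
cv2.imwrite('pics/t2.png',cv2.resize(p[180:300,240:400],None,fx=5,fy=5)[:,:,::-1])
```

```text
at 7.03 [ 0.4548 -0.1034  0.2248] yaw -0.602 q [-0.46  0.33  1.82  0.    1.    0.14] F [-0.2 -0.8 -1.5] w 0.0143
(0.44, -0.06, 0.23, -0.178) -> [ 0.137 -0.184 -0.025] turn -0.1349
49 [0.44602229 0.0087693  0.1380307 ]
92 1.2720631670346083
```

View pics/t2.png

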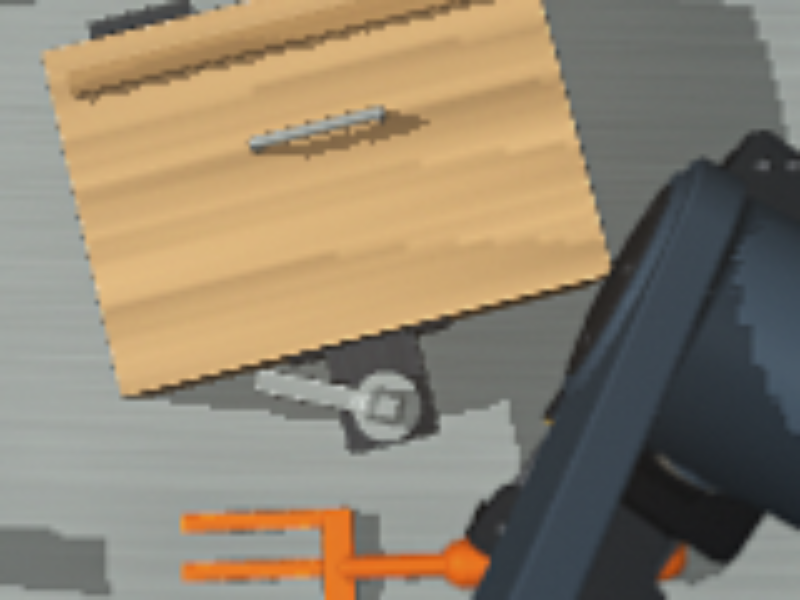

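The lid is shut. The tongue runs from the shaft at crop (388,407) to its tip at about (260,380), which is (317.6,261.4) to (292,256) in the full image.

Run:
```python
from h import *
m=model("top");f=np.load('/tmp/top.npz');p=f['p']
hsv=cv2.cvtColor(p,cv2.COLOR_RGB2HSV)
vv,uu=np.mgrid[0:400,0:640]
G=onplane(m,np.c_[uu.ravel(),vv.ravel()],.115).reshape(400,640,3)[:,:,:2]
d=f['d'];P=cloud(m,d,np.c_[uu.ravel(),vv.ravel()]).reshape(400,640,3)
D=G-[.446,.009]; r=np.hypot(D[:,:,0],D[:,:,1])
k=(r<.072)&(hsv[:,:,1]<45)&(hsv[:,:,2]>120)&(P[:,:,2]>.1)&(P[:,:,2]<.123)
kt=k&(r>.024); Q=np.ascontiguousarray(G[kt],dtype=np.float32)
l=cv2.fitLine(Q,cv2.DIST_HUBER,0,.01,.01).ravel(); a=np.arctan2(l[1],l[0])%np.pi
print(kt.sum(),Q.mean(0),"line yaw",a,"dir from axis",np.arctan2(*(Q.mean(0)-[.446,.009])[::-1]),"perp off",np.cross(l[:2],np.array([.446,.009])-l[2:]))
go((.44,-.06,.23,-.178))
```

```text
74 [0.4535281  0.05078442] line yaw 1.4092189 dir from axis 1.3925431971869229 perp off 0.0007080291964110773
at 7.08 [ 0.4562 -0.1058  0.2252] yaw -0.603 q [-0.47  0.33  1.82 -0.    1.    0.14] F [-0.3 -0.3 -1.5] w 0.0135
(0.44, -0.06, 0.23, -0.178) -> [ 0.143 -0.197 -0.023] turn -0.1353<stdin>:11: DeprecationWarning: Arrays of 2-dimensional vectors are deprecated. Use arrays of 3-dimensional vectors instead. (deprecated in NumPy 2.0)
```

Emit:
move_arm:
  motion: "-1 0.14 -0.2 0 -0.137;-1 0.14 -0.2 0 -0.137;-1 0.14 -0.2 0 -0.137;-1 0.14 -0.2 0 -0.137;-1 0.14 -0.2 0 -0.137;-1 0.14 -0.2 0 -0.137"

```text
time: 7.58
position: [0.441, -0.0633, 0.226]
tool_rot: [0.767, 0.641, -0.0, -0.0]
ft_force: [0.3, 0.4, -0.5]
grip_width: 0.0139
grip_force: 30.0
```

Run:
```python
from h import *
go((.446,.009,.19,-.173))
m,p,d=shot("wrist","pics/w2.png")
vv,uu=np.mgrid[0:400,0:640]
P=cloud(m,d,np.c_[uu.ravel(),vv.ravel()]).reshape(400,640,3); P[d==0]=np.nan
z=P[:,:,2]; r=np.hypot(P[:,:,0]-.446,P[:,:,1]-.009)
k=(r<.03)&(z>.137)&(z<.145); Q=np.ascontiguousarray(P[k][:,:2],dtype=np.float32); print(k.sum(),Q.mean(0),cv2.minAreaRect(Q),np.median(z[k]))
k=(r<.07)&(r>.025)&(z>.1115)&(z<.121); Q=np.ascontiguousarray(P[k][:,:2],dtype=np.float32); l=cv2.fitLine(Q,cv2.DIST_HUBER,0,.01,.01).ravel();print(k.sum(),Q.mean(0),np.arctan2(l[1],l[0])%np.pi)
```

```text
at 7.58 [ 0.441  -0.0633  0.226 ] yaw -0.179 q [-0.39  0.29  1.87 -0.    0.98 -0.22] F [ 0.3  0.4 -0.5] w 0.0139
(0.446, 0.009, 0.19, -0.173) -> [ 0.36  -0.039  0.18 ] turn -0.0019
347 [0.44648504 0.00845789] ((0.44602537155151367, 0.008490250445902348), (0.014817713759839535, 0.015327813103795052), 79.69140625) 0.14035056729643958
624 [0.453957   0.05154658] 1.3911641
```

View pics/w2.png

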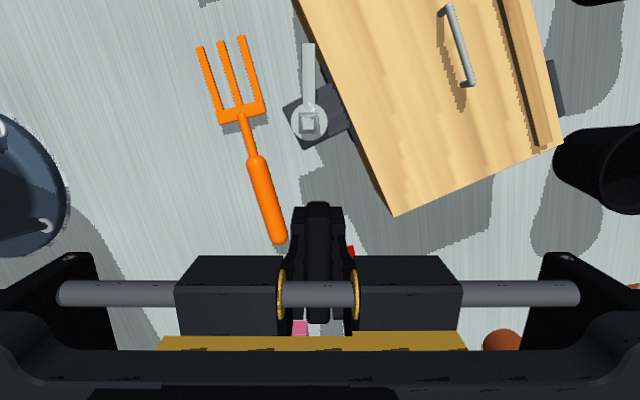

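The wrist view shows the shaft at (308,123) with the tongue pointing up the image, parallel to the held bar at (318,250). The handle is gripped squarely.

Emit:
move_arm:
  motion: "-1 0.18 -0.02 0.08 0;-1 0.36 -0.04 0.08 0;-1 0.36 -0.04 0.08 0;-1 0.36 -0.04 0.08 0;-1 0.36 -0.04 0.08 0"

```text
time: 8.05
position: [0.4458, 0.0096, 0.2105]
tool_rot: [0.767, 0.642, -0.0, 0.0]
ft_force: [0.3, -0.5, -0.9]
grip_width: 0.0136
grip_force: 30.0
```

Run:
```python
from h import *
go((.4462,.0085,.19,-.18),(.4462,.0085,.1627,-.18))
```

```text
at 8.05 [0.4458 0.0096 0.2105] yaw -0.176 q [-0.23  0.32  1.89 -0.    0.93 -0.05] F [ 0.3 -0.5 -0.9] w 0.0136
(0.4462, 0.0085, 0.19, -0.18) -> [-0.005  0.003  0.103] turn 0.0013
(0.4462, 0.0085, 0.1627, -0.18) -> [-0.005  0.003  0.239] turn 0.0013
```

Emit:
move_arm:
  motion: "-1 -0.005 0.003 0 0;-1 -0.005 0.003 0.06 0;-1 -0.005 0.003 0.1 0;-1 -0.005 0.003 0.13 0;-1 -0.005 0.003 0.155 0;-1 -0.005 0.003 0.155 0"

```text
time: 8.55
position: [0.4451, 0.0086, 0.1786]
tool_rot: [0.767, 0.642, -0.001, -0.001]
ft_force: [0.7, 0.8, -0.6]
grip_width: 0.0135
grip_force: 30.0
```

Run:
```python
from h import *
go((.4462,.0085,.1627,-.18))
```

```text
at 8.55 [0.4451 0.0086 0.1786] yaw -0.177 q [-0.23  0.37  1.92 -0.    0.85 -0.06] F [ 0.7  0.8 -0.6] w 0.0135
(0.4462, 0.0085, 0.1627, -0.18) -> [0.    0.006 0.079] turn 0.0010
```

Emit:
move_arm:
  motion: "-1 0 0.003 0.03 0;-1 0 0.003 0.06 0;-1 0 0.003 0.08 0;-1 0 0.003 0.085 0;-1 0 0.003 0.085 0;-1 0 0.003 0.085 0"

```text
time: 9.05
position: [0.4464, 0.009, 0.1625]
tool_rot: [0.766, 0.642, 0.0, 0.0]
ft_force: [0.2, -0.0, -0.4]
grip_width: 0.0139
grip_force: 30.0
```

Run:
```python
from h import *
go((.4462,.0085,.1627,-.18))
```

```text
at 9.05 [0.4464 0.009  0.1625] yaw -0.176 q [-0.23  0.4   1.94  0.    0.8  -0.06] F [ 0.2 -0.  -0.4] w 0.0139
(0.4462, 0.0085, 0.1627, -0.18) -> [-0.002 -0.001 -0.001] turn 0.0014
```

Emit:
move_arm:
  motion: "-1 0 0 0.01 0;-1 0 0 0.015 0;-1 0 0 0.015 0"

```text
time: 9.3
position: [0.4467, 0.009, 0.162]
tool_rot: [0.766, 0.642, 0.0, 0.001]
ft_force: [-4.8, 1.1, 22.5]
grip_width: 0.0137
grip_force: 30.0
```

Run:
```python
from h import *
go((.4462,.0085,.1627,-.18))
```

```text
at 9.3 [0.4467 0.009  0.162 ] yaw -0.175 q [-0.23  0.4   1.94 -0.    0.8  -0.06] F [-4.8  1.1 22.5] w 0.0137
(0.4462, 0.0085, 0.1627, -0.18) -> [-0.003 -0.002 -0.004] turn 0.0015
```

Emit:
move_arm:
  motion: "-1 0 0 -0.01 0;-1 0 0 -0.01 0;-1 0 0 -0.01 0.04;-1 0 0 -0.01 0.08;-1 0 0 -0.01 0.12;-1 0 0 -0.01 0.16;-1 0 0 -0.01 0.2;-1 0 0 -0.01 0.24;-1 0 0 -0.01 0.28;-1 0 0 -0.01 0.32;-1 0 0 -0.01 0.36;-1 0 0 -0.01 0.36"

```text
time: 10.3
position: [0.4474, 0.0083, 0.1621]
tool_rot: [0.992, 0.13, 0.001, 0.001]
ft_force: [-0.3, -1.0, 6.1]
grip_width: 0.0139
grip_force: 30.0
```

Run:
```python
from h import *
go((.4462,.0085,.1625,-.18-1.117-.13)); print(robot.get_obs()['moment'])
```

```text
at 10.3 [0.4474 0.0083 0.1621] yaw -1.310 q [-0.23  0.41  1.94 -0.    0.8   1.08] F [-0.3 -1.   6.1] w 0.0139
(0.4462, 0.0085, 0.1625, -1.427) -> [-0.005 -0.003 -0.002] turn 0.0371
[-0.43856811  0.33690603 -0.02817409]
```

Turn on through the bore's play to the stop.

Emit:
move_arm:
  motion: "-1 -0.003 -0.002 0 0.02;-1 -0.003 -0.002 0 0.035;-1 -0.003 -0.002 0 0.045;-1 -0.003 -0.002 0 0.05;-1 -0.003 -0.002 0 0.05"

```text
time: 10.72
position: [0.4473, 0.0081, 0.1621]
tool_rot: [0.999, 0.054, 0.002, 0.001]
ft_force: [0.8, -3.0, 6.0]
grip_width: 0.0137
grip_force: 30.0
```

Run:
```python
from h import *
go((.4462,.0085,.1625,-.18-1.117-.13)); print(robot.get_obs()['moment'])
m,p,d=shot("wrist","pics/w3.png")
```

```text
at 10.72 [0.4473 0.0081 0.1621] yaw -1.463 q [-0.23  0.4   1.94 -0.    0.79  1.23] F [ 0.8 -3.   6. ] w 0.0137
(0.4462, 0.0085, 0.1625, -1.427) -> [-0.005 -0.002 -0.002] turn -0.0116
[-0.71673947  0.06106929  0.01373288]
```

View pics/w3.png

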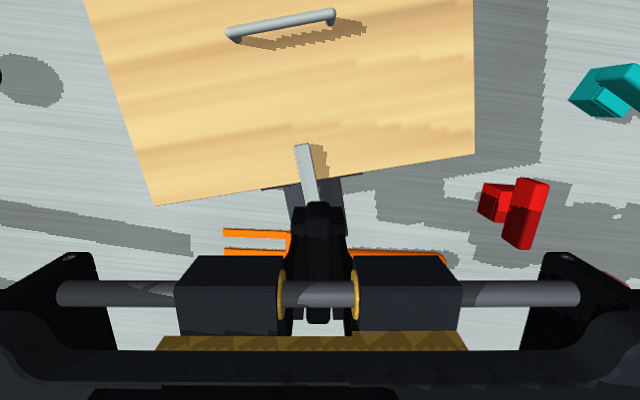

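The tongue tip at (305,150) lies across the lid, nearly square to its front edge. I'll measure its angle.

```bash
cat > tong.py <<'E'
from h import *
def tong():
    m=model("wrist");f=np.load('/tmp/wrist.npz');p=f['p'];d=f['d']
    hsv=cv2.cvtColor(p,cv2.COLOR_RGB2HSV)
    vv,uu=np.mgrid[0:400,0:640]; P=cloud(m,d,np.c_[uu.ravel(),vv.ravel()]).reshape(400,640,3)
    z=P[:,:,2]; r=np.hypot(P[:,:,0]-.4462,P[:,:,1]-.0085)
    k=(r<.07)&(z>.1085)&(z<.121)&(hsv[:,:,1]<50)&(hsv[:,:,2]>60)&(r>.02)
    Q=np.ascontiguousarray(P[k][:,:2],dtype=np.float32); l=cv2.fitLine(Q,cv2.DIST_HUBER,0,.01,.01).ravel()
    print(k.sum(),"line",np.arctan2(l[1],l[0]),"dir",np.arctan2(*(Q.mean(0)-[.4462,.0085])[::-1]))
E
python3 -c "
from tong import *
tong()"
```

```text
914 line 0.29118687 dir 0.2817871629440956
```

Emit:
move_arm:
  motion: "-1 0 0 0 0.015;-1 0 0 0 0.015;-1 0 0 0 0.015;-1 0 0 0 -0.005;-1 0 0 0 -0.005;-0.2 0 0 0 -0.005;-0.2 0 0 0 -0.005;-0.2 0 0 0 -0.005;-0.2 0 0 0 -0.005;-0.2 0 0 0 -0.005;-0.2 0 0 0 -0.005"

```text
time: 11.68
position: [0.4455, 0.0093, 0.1614]
tool_rot: [0.998, 0.061, -0.0, -0.0]
ft_force: [0.1, 0.1, -1.3]
grip_width: 0.0342
grip_force: 0.0
```

Emit:
move_arm:
  motion: "-0.2 0 0 -0.1 0;-0.2 0 0 -0.2 0;-0.2 0 0 -0.35 0;-0.2 0 0 -0.5 0;-0.2 0 0 -0.5 0;-0.2 0 0 -0.5 0"

```text
time: 12.18
position: [0.4467, 0.009, 0.263]
tool_rot: [0.998, 0.061, 0.002, 0.001]
ft_force: [0.2, 0.8, -0.1]
grip_width: 0.0349
grip_force: 0.0
```

Run:
```python
from tong import *
go((.4462,.0085,.1625,-1.427))
m,p,d=shot("wrist","pics/w4.png"); tong()
vv,uu=np.mgrid[0:400,0:640]; P=cloud(m,d,np.c_[uu.ravel(),vv.ravel()]).reshape(400,640,3)
r=np.hypot(P[:,:,0]-.4462,P[:,:,1]-.0085);k=(r<.045)&(abs(P[:,:,2]-.179)<.006)
Q=np.ascontiguousarray(P[k][:,:2],dtype=np.float32);print(k.sum(),np.median(P[k][:,2]),cv2.minAreaRect(Q))
```

```text
at 12.18 [0.4467 0.009  0.263 ] yaw -1.448 q [-0.23  0.24  1.82  0.    1.08  1.22] F [ 0.2  0.8 -0.1] w 0.0349
(0.4462, 0.0085, 0.1625, -1.427) -> [-0.005  0.001  0.503] turn -0.0067
387 line 0.2597944 dir 0.28118320261159147
1172 0.17948798823863082 ((0.44719552993774414, 0.008609853684902191), (0.06466322392225266, 0.013669069856405258), 7.55153226852417)
```

View pics/w4.png

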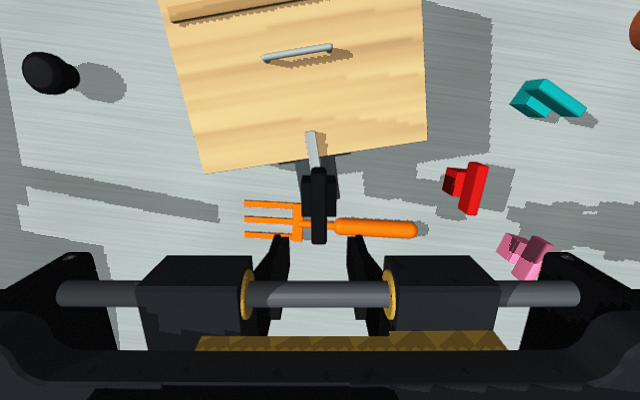

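The handle at (319,205) sits on the shaft, its top at 179.5 mm (179 when home) and centred within about 1 mm. The tongue at (313,150) lies across the shut lid, the gripper is clear, and nothing else has moved.

```bash
python3 -c "
from rig import robot
print(robot.hand_in())"
```

```text
the job is handed in; nothing more can be done
None
```

The job is handed in; no verdict came back. By my last measurements the lid is shut, the T-handle sits fully home and upright on the shaft, and the latch is turned across the lid to about 1.56 rad.

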